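# Set the sliding jaw of a tin nest with running clearance

## Robot

A 6-joint arm with a two-finger parallel gripper is mounted at the origin on the work surface; the furniture and walls round the work are solid. World frame = base frame: x ahead of the robot, y to its left, z up, the work surface at z = 0. Lengths are in m, angles in rad, forces in N, time in s.
With the tool pointing down it reaches from about 0.275 to 1 m from the base axis. Payload 8.4 kg.
Tool frame: the origin (TCP) lies on the centre line of the jaws, within the pads' length; the fingertips stand 17 mm ahead of it and the grasp point (between the pads) lies 2 mm behind it (bot.tcp_to_tips is the y of the fingertips in the tool frame, in m); y points along the fingers, z is the direction in which the jaws open and shut, and the axes are right-handed (so a half turn about y gives the same grasp; the last joint's range is limited). The gripper opens to 85 mm and grips with 20 to 120 N. Pads are 22 mm wide; open, the fingers measure 114 mm over their backs; the gripper's body (76 mm by 85 mm) begins 54 mm behind the grasp point. The pads swing forward as they close: fully open they stand 13 mm farther back than shut.
Start: joints at [-1.297, 0.353, 1.633, -0, 1.155, -0.002], TCP at [0.17, -0.601, 0.248] pointing down, gripper open.
Joint ranges: [-2.63, 2.63], [-0.92, 2.1], [0.06, 2.66], [-1.3, 4.44], [0, 2.69], [-3.02, 3.02]. Speed limits (rad/s): [2.22, 2.22, 2.79, 3.14, 3.14, 3.14].

## Interface

Orientations are given as a unit quaternion [x, y, z, w].
In Python, from workcell import bot, hand, kinematics, get_obs, vision, hand_in gives the robot as it stands. The module is installed in compiled form; this text tells all that it offers. Calls block until the motion is done:
- bot.reach(position, orientation): joint-space move of the TCP to a pose.
- bot.servo_line(position, ori=None, velocity=0.15): straight line of the TCP; ori=None keeps the orientation; velocity is the mean speed in m/s.
- bot.goto_joints(angles): joint-space move.
- hand.move_gripper(opening, strength=None): finger opening in m; strength is the grip in N (None keeps the last); returns when the fingers have stopped.
- bot.dwell(seconds).
- kinematics.solve_ik(position, orientation): joint angles nearest the present ones, or None.
- get_obs(): the state.
- vision.read_camera(name): name is "side" or "top"; returns a dict with "frame" (480x640x3 uint8, red, green, blue), "intrinsics" (3x3 intrinsics, pixels), "view" (4x4, takes a point from world to camera coordinates). Camera axes: x right, y down, z forward; pixel columns grow to the right and rows downward; lengths in m; the calibration is good to about 2 mm. A picture is of the moment at which its call begins. There is no depth.
A pose or a line that the arm cannot do raises bot.IKError and nothing moves.
- hand_in(): hands the job in, once; it reports no verdict.
The state is a dict: "time_s": time; "joint_pos": joint angles; "joint_vel": joint speeds; "joint_efforts": joint torques, N m; "position": TCP position; "orientation": TCP orientation; "wrist_force": force on the tool from outside, world axes, zero at the start; "ft_torque": the same for the moment, N m; "gripper_width": finger opening in m.
Only numpy, scipy, OpenCV 4.12 (cv2) and the standard library are available. Lean on these libraries where they do the work, as an engineer would, in place of code of your own. Each camera call takes 0.05 s, during which the arm holds its last target. There are 200 camera calls.

## Task

Set the sliding jaw of the nest to the round tin: slide the jaw along its track by its upright tab until the tin is nipped against the sprung pad of the back stop and you feel the pad begin to give, without crushing the tin. Then back the jaw off so that the tin is left standing in the nest with about 5 mm of free play between jaw and pad. Let go of the jaw and leave the other things on the bench alone.

Things in the scene. Friction and masses are not known exactly. Their poses are not given: they have to be found in the camera images.
- nest: Aluminium base plate 280 x 110 x 10 mm fixed to the bench, with two steel guide rails along its long sides (14 mm tall above the plate, 75 mm apart inside; 10 mm graduations on one). Origin at bench level, 10 mm from the plate's middle towards the jaw end. Its x axis runs along the track from the jaw towards the back stop, z up.
- jaw: Sliding jaw, captive on the track: brown wooden block 50 mm long (along the track), 72 wide, 24 tall, with a black upright tab 12 mm thick along the track, 36 wide, from 34 to 90 mm above the bench. Axes as the nest's. Origin on the plate's top, 10 mm ahead of the tab's centre, 30 mm behind the jaw's front face. Drags with about 2 N, stays where left.
- jaw_tab (a point): Middle of the top edge of the jaw's black tab, 90 mm above the bench. Axes as the jaw's.
- jaw_face (a point): Middle of the jaw's front face, which touches the tin. Axes as the jaw's.
- backstop: Brown wooden block fixed between the rails, 72 mm wide, 26 tall, its place along the track varies; brass thumb screw on top (to 49 mm above the bench), black rubber pad in front. The pad is sprung: starts to give at 3 N, 1 mm for each further 3 N, bottoms after 4 mm at 15 N. Origin on the plate's top under the unpressed pad's face; axes as the nest's.
- backstop_face (a point): Middle of the sprung pad's front face when it is not pressed (this point is fixed, it does not move with the pad). Axes as the nest's.
- round_tin: Round aluminium screw tin, 65.6 mm in diameter, 28 mm tall, standing loose on the base plate between the rails, between jaw and pad. Origin at the centre of its underside.
- bead_jar_amber: Bystander: bead jar with a gold-coloured lid, 57 mm in diameter, 76 mm tall, origin at the centre of its underside.
- bead_jar_blue: Bystander: bead jar with a black lid, 61 mm in diameter, 68 mm tall, origin at the centre of its underside.
- tweezers: Bystander: steel tweezers 165 mm long, lying on the bench.
There are look-alikes about, which are no part of the job. What is shaped like the round_tin but blue or orange is not meant.

How it is judged:
By the outcome, as a careful person would: the job done as asked, in the order asked, and still so for the second after the job is handed in, with the robot touching nothing.
It also fails if it takes over 32 s, if anything falls off the work surface, if the arm or the gripper's body presses on something with over 40 N, if the wrist force passes 120 N, or if a joint passes its speed limit or range.

## Working session

There is one attempt and no reset: what is moved stays moved. The work goes in short steps, each a Python script; the robot and the scene stay as the last script left them, time stands still between calls to the robot, and variables do not carry over. Pictures are saved under pics/ and viewed, about 8 in all and at most 12, crops included, and the job is handed in when it is done.

```bash
mkdir -p pics
python3 - <<'E'
from workcell import *
import cv2,numpy as np
np.set_printoptions(precision=4,suppress=True)
for n in("top","side"):
    c=vision.read_camera(n);cv2.imwrite(f"pics/{n}0.png",c["frame"][:,:,::-1]);print(n,c["intrinsics"].tolist());print(c["view"])
o=get_obs();print(o)
E
```

```text
top [[597.3065677851787, 0.0, 324.74131059097357], [0.0, 597.3065677851787, 238.1575591655909], [0.0, 0.0, 1.0]]
[[-0.0037 -1.      0.0033  0.0361]
 [-0.9965  0.0035 -0.0834  0.4902]
 [ 0.0834 -0.0036 -0.9965  1.1329]
 [ 0.      0.      0.      1.    ]]
side [[530.9525446358883, 0.0, 322.74469325054974], [0.0, 530.9525446358883, 230.83329462293239], [0.0, 0.0, 1.0]]
[[ 0.9996 -0.026  -0.0071 -0.4438]
 [-0.0217 -0.6217 -0.783   0.0757]
 [ 0.016   0.7828 -0.622   1.0745]
 [ 0.      0.      0.      1.    ]]
{'time_s': 0.1, 'joint_pos': array([-1.2974,  0.3536,  1.6341, -0.    ,  1.1552, -0.0024]), 'joint_vel': array([-0.0003,  0.0002, -0.002 , -0.0005, -0.0001, -0.0008]), 'joint_efforts': array([  0.0002, -60.6357, -34.2821,  -0.    ,   0.0039,   0.    ]), 'position': array([ 0.1701, -0.601 ,  0.2476]), 'orientation': array([-0.0973,  0.7009, -0.6999,  0.0971]), 'wrist_force': array([ 0.6303, -0.0313, -0.395 ]), 'ft_torque': array([ 0.0297, -0.0056,  0.0004]), 'gripper_width': 0.08540741672125643}
```

View pics/top0.png

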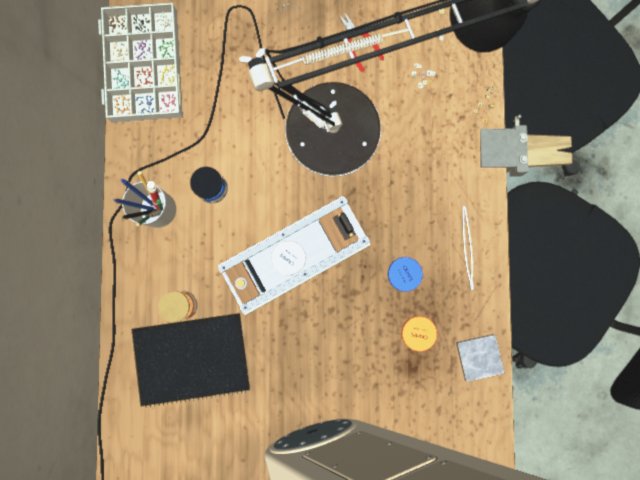

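View pics/side0.png

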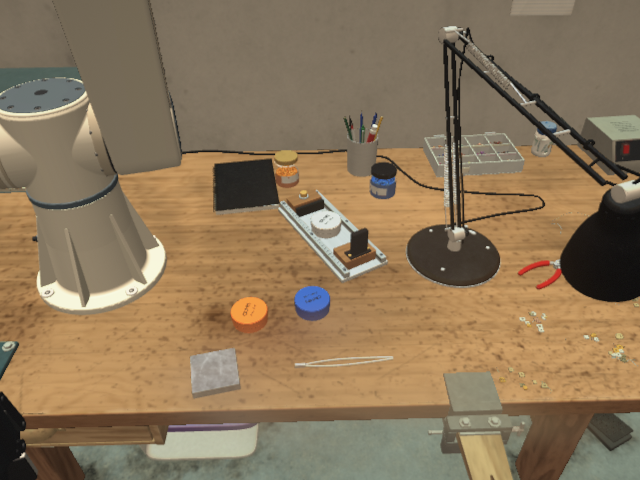

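Top view: the nest runs from the jaw, with its black tab at about (345,222), to the back stop with its brass screw at about (240,284). The silver tin is between them at about (289,258). The look-alikes are the blue tin (405,274) and the orange tin (420,334), both outside the nest. The lamp base is at (333,130). Next is a close crop.

Run:
```python
import cv2,numpy as np
a=cv2.imread("pics/top0.png")[190:320,210:380];b=cv2.imread("pics/side0.png")[180:285,270:395]
cv2.imwrite("pics/c1.png",cv2.resize(a,None,fx=4.5,fy=4.5,interpolation=cv2.INTER_CUBIC))
cv2.imwrite("pics/c2.png",cv2.resize(b,None,fx=5.5,fy=5.5,interpolation=cv2.INTER_CUBIC))
```

```text
(no output)
```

View pics/c1.png

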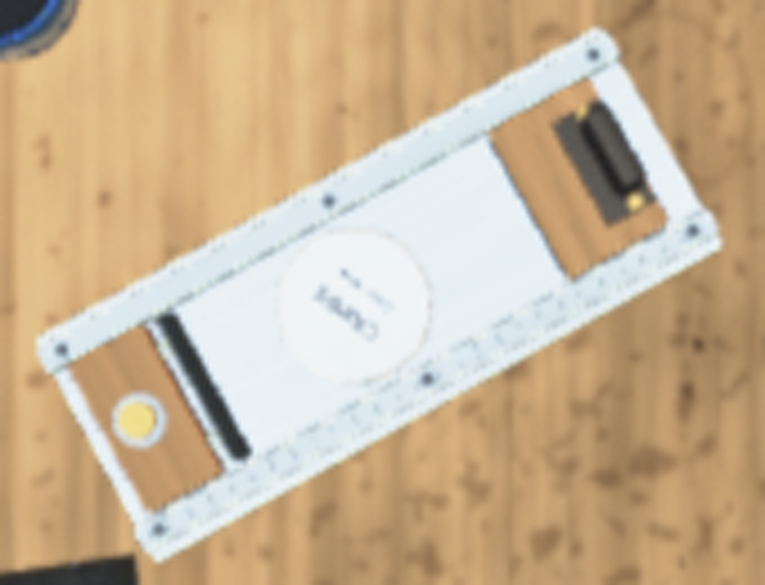

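View pics/c2.png

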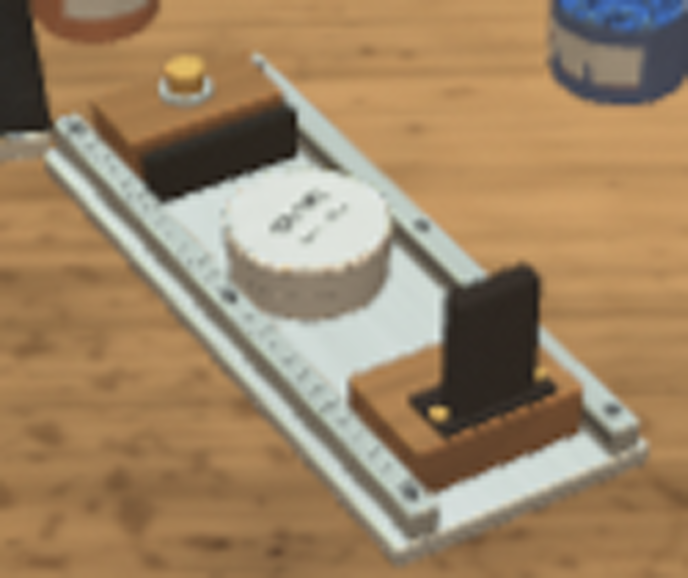

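```bash
cat > h.py <<'E'
import numpy as np
from workcell import *
np.set_printoptions(precision=4,suppress=True)
def px(c,u,v,z):
    V=c["view"];R=V[:3,:3];C=-R.T@V[:3,3]
    d=R.T@np.linalg.inv(c["intrinsics"])@np.array([u,v,1.]);return C+d*(z-C[2])/d[2]
E
python3 - <<'E'
from h import *
t=vision.read_camera("top");s=vision.read_camera("side")
T=lambda x,y,z:px(t,210+(x+.5)/4.5-.5,190+(y+.5)/4.5-.5,z)
S=lambda x,y,z:px(s,270+(x+.5)/5.5-.5,180+(y+.5)/5.5-.5,z)
def show(F,sc):
    P=[F(*p,.024) for p in sc]; m=sum(P)/4
    ax=(P[0]+P[3]-P[1]-P[2])/2;L=np.linalg.norm(ax);ax/=L
    print("mid",m,"ax",ax,L,"yaw",np.arctan2(ax[1],ax[0]),"w",np.linalg.norm(P[0]-P[3]))
    return m,ax
m,ax=show(T,[(61,350),(593,55),(692,231),(158,528)])
m2,a2=show(S,[(262,62),(612,410),(408,490),(75,126)])
lat=np.array([-ax[1],ax[0],0])
for n,P in dict(jf_t=T(530,207,.034),jf_s=S((350+495)/2,(378+335)/2,.034),tab_t=T(614,150,.09),tab_s=S(490,278,.09),pad_t=T(215,385,.034),pad_s=S(222,150,.034),tin_t=T(355,307,.038),tin_s=S(309,212,.038)).items():
    print(n,P,"along",(P-m)@ax,"lat",(P-m)@lat)
E
```

```text
mid [0.4596 0.0946 0.024 ] ax [-0.4838  0.8752  0.    ] 0.2597302972683885 yaw 2.0757729644183898 w 0.08630427953495012
mid [0.4602 0.0906 0.024 ] ax [-0.4781  0.8783  0.    ] 0.2600179582480749 yaw 2.069330530699845 w 0.08980936589664858
jf_t [0.4941 0.0293 0.034 ] along -0.07380136207159048 lat 0.0014187156453870896
jf_s [0.4926 0.0175 0.034 ] along -0.08344209846449903 lat 0.008414554868625655
tab_t [ 0.5122 -0.0042  0.09  ] along -0.11193332540070432 lat 0.0018463748616646598
tab_s [ 0.5136 -0.0074  0.09  ] along -0.11536519685876476 lat 0.002124763796821155
pad_t [0.4192 0.1625 0.034 ] along 0.07894471576174218 lat 0.0025482576086823
pad_s [0.4198 0.1498 0.034 ] along 0.06753718985136907 lat 0.008197877185408216
tin_t [0.4517 0.1033 0.038 ] along 0.01140557167566985 lat 0.0027482492057549377
tin_s [0.4534 0.1018 0.038 ] along 0.009309800023201113 lat 0.001946315150521378
```

The jaw tab is at about (0.513, -0.0055), with the two cameras agreeing within 4 mm. Screw spacings of 260 x 87 mm fit the plate. The tin and pad measurements imply roughly 87 mm of jaw travel to the nip. Next I go above the tab, descend and grip it along the track.

```bash
cat >> h.py <<'E'
from scipy.spatial.transform import Rotation as Ro
yaw=2.073; ax=np.array([np.cos(yaw),np.sin(yaw),0]); TAB=np.array([.5132,-.0055,0])
def ori(sg):
    y=np.array([0,0,-1.]);z=sg*ax;return Ro.from_matrix(np.c_[np.cross(y,z),y,z]).as_quat()
def st(n=""):
    o=get_obs();print(n,round(o["time_s"],2),o["position"],"along",round(float((o["position"]-TAB)@ax),4),"F",o["wrist_force"],"Fa",round(float(o["wrist_force"]@ax),2),"w",round(o["gripper_width"],4));return o
E
python3 - <<'E'
from h import *
import cv2
j=get_obs()["joint_pos"];best=None
for sg in(1,-1):
    q=kinematics.solve_ik(TAB+[0,0,.07],ori(sg));print(sg,q)
    if q is not None and (best is None or abs(q-j).max()<best[0]):best=(abs(q-j).max(),sg)
sg=best[1]
hand.move_gripper(.05,40);st()
bot.reach(TAB+[0,0,.18],ori(sg));st("above")
for n in("top","side"):cv2.imwrite(f"pics/{n}1.png",vision.read_camera(n)["frame"][:,:,::-1])
a=cv2.imread("pics/top1.png")[130:330,200:420];b=cv2.imread("pics/side1.png")[90:290,250:470]
cv2.imwrite("pics/m1.png",cv2.resize(np.hstack([a,b]),None,fx=1.8,fy=1.8,interpolation=cv2.INTER_CUBIC))
E
```

```text
1 [-0.0136  0.4313  2.0054 -0.      0.705  -2.0866]
-1 [-0.0136  0.4313  2.0054 -0.      0.705   1.055 ]
 0.64 [ 0.1702 -0.6014  0.2483] along -0.3572 F [-0.1163 -0.9127 -0.327 ] Fa -0.74 w 0.0498
above 3.09 [ 0.5134 -0.0061  0.1801] along -0.0006 F [-0.0359  0.1252  0.0762] Fa 0.13 w 0.0502
```

View pics/m1.png

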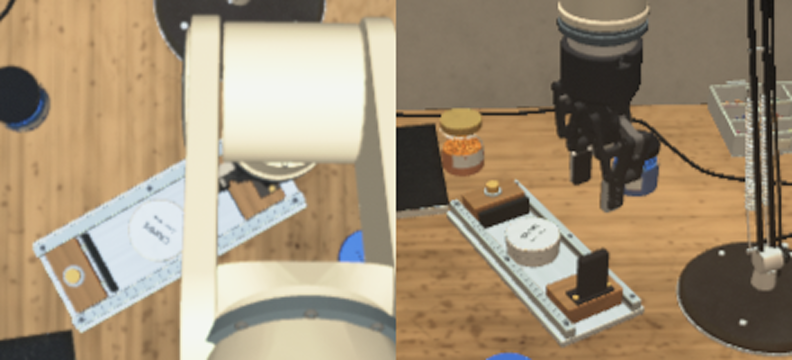

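The gripper is above the tab (about (592,270) in the mosaic), the fingers open along the track, and the lamp is clear. Next I descend, grip and take the force baseline.

Run:
```python
from h import *
p=TAB+[0,0,.07]
bot.servo_line(p,None,.08);st("down")
hand.move_gripper(0.0,40);st("grip")
for k in range(4):bot.dwell(.05);st()
bot.servo_line(p+ax*.05,None,.06);st("+50")
for k in range(4):bot.dwell(.05);st()
```

```text
down 4.72 [ 0.5136 -0.0055  0.0704] along -0.0002 F [ 0.2423 -0.4943  0.92  ] Fa -0.55 w 0.0499
grip 5.14 [ 0.5134 -0.0055  0.0703] along -0.0001 F [-0.7287 -0.8597  5.5489] Fa -0.4 w 0.0117
 5.19 [ 0.5134 -0.0056  0.0703] along -0.0002 F [-0.7106 -0.4416  5.239 ] Fa -0.05 w 0.0114
 5.24 [ 0.5134 -0.0056  0.0704] along -0.0002 F [-1.2142 -0.9448  6.251 ] Fa -0.24 w 0.0115
 5.29 [ 0.5134 -0.0055  0.0703] along -0.0001 F [-0.9978 -1.1777  6.1328] Fa -0.55 w 0.0114
 5.34 [ 0.5134 -0.0056  0.0703] along -0.0002 F [-1.3289 -0.8659  5.3408] Fa -0.12 w 0.0115
+50 6.33 [0.489  0.0385 0.0703] along 0.0502 F [-2.1274  0.846   7.214 ] Fa 1.77 w 0.0118
 6.38 [0.489  0.0385 0.0703] along 0.0502 F [-3.1466  1.2067  7.1884] Fa 2.57 w 0.0115
 6.42 [0.4891 0.0385 0.0703] along 0.0502 F [-1.7584  0.9918  8.8225] Fa 1.72 w 0.0117
 6.47 [0.489  0.0385 0.0703] along 0.0502 F [-3.2717  1.1998  7.7049] Fa 2.63 w 0.0112
 6.53 [0.489  0.0385 0.0703] along 0.0502 F [-2.0208  1.2152  6.8584] Fa 2.04 w 0.0115
```

Run:
```python
from h import *
p=TAB+[0,0,.07]
bot.servo_line(p+ax*.075,None,.06)
base=None;s=.075
while s<.1:
    s+=.001;bot.servo_line(p+ax*s,None,.02)
    f=[];
    for k in range(4):
        bot.dwell(.02);f.append(get_obs()["wrist_force"]@ax)
    f=np.mean(f);o=get_obs();print(round(s,4),round(o["time_s"],2),round(float((o["position"]-TAB)@ax),4),round(f,2),o["wrist_force"])
    if base is None:base=f
    if f-base<-4.5:break
```

```text
0.076 7.41 0.0759 0.06 [-2.1356 -1.7726  7.4302]
0.077 7.72 0.0768 -1.4 [-1.8615 -2.4723  6.8148]
0.078 8.04 0.0777 -1.16 [-1.7924 -2.3975  7.3759]
0.079 8.36 0.0787 -2.05 [-1.7984 -3.4621  6.5921]
0.08 8.68 0.0797 -1.89 [-1.979  -3.1493  7.7059]
0.081 8.99 0.0807 -1.72 [-1.5393 -2.5374  6.1179]
0.082 9.31 0.0817 -1.75 [-1.7474 -2.0645  6.6852]
0.083 9.62 0.0827 -2.35 [-0.8088 -3.4913  6.6099]
0.084 9.94 0.0837 -2.26 [-1.6212 -3.5391  7.5999]
0.085 10.26 0.0847 -1.74 [-1.1449 -2.8923  7.4698]
0.086 10.57 0.0857 -1.69 [-1.3439 -2.462   6.2672]
0.087 10.89 0.0866 -3.25 [-0.9463 -3.4897  6.5038]
0.088 11.21 0.0873 -6.5 [-0.5843 -7.2755  6.0294]
```

Drag is about 2 N. Contact comes at about 86.5 mm of travel, and force has already risen to 4.5 N above drag. One more half-millimetre step should confirm the pad gives, then I back off.

Run:
```python
from h import *
import cv2
p=TAB+[0,0,.07]
def m(n):
    f=[]
    for k in range(6):bot.dwell(.02);f.append(get_obs()["wrist_force"]@ax)
    st(n);print("mean",round(np.mean(f),2))
m("before")
bot.servo_line(p+ax*.0886,None,.02);m("press")
bot.servo_line(p+ax*.0814,None,.03);m("back")
```

```text
before 11.31 [0.4711 0.0709 0.0703] along 0.0873 F [-0.2796 -7.3203  6.6945] Fa -6.28 w 0.0116
mean -5.78
press 11.66 [0.471  0.0713 0.0703] along 0.0876 F [ 0.7289 -9.2365  6.989 ] Fa -8.45 w 0.0117
mean -8.18
back 12.15 [0.4741 0.0656 0.0703] along 0.0811 F [-1.1931 -3.8356  7.1148] Fa -2.79 w 0.0115
mean -1.93
```

Pad force is now about 6 N above drag, so the pad is giving by roughly 1 mm and is well short of bottoming at 15 N. Free play is now about 5.5 mm by TCP, so I nudge slightly forward, release and retreat, then look.

Run:
```python
from h import *
import cv2
p=TAB+[0,0,.07]
bot.servo_line(p+ax*.0818,None,.02);bot.dwell(.1);o=st("set")
hand.move_gripper(.03);st("open")
q=o["position"].copy();q[2]=.16;bot.servo_line(q,None,.08);st("up")
bot.reach([.40,-.25,.25],o["orientation"]);st("away")
for n in("top","side"):cv2.imwrite(f"pics/{n}2.png",vision.read_camera(n)["frame"][:,:,::-1])
a=cv2.imread("pics/top2.png")[190:320,210:380];b=cv2.imread("pics/side2.png")[180:285,270:395]
cv2.imwrite("pics/d1.png",cv2.resize(a,None,fx=4.5,fy=4.5,interpolation=cv2.INTER_CUBIC))
cv2.imwrite("pics/d2.png",cv2.resize(b,None,fx=5.5,fy=5.5,interpolation=cv2.INTER_CUBIC))
```

```text
set 12.5 [0.4739 0.0659 0.0703] along 0.0815 F [-1.5982 -3.2071  6.3317] Fa -2.04 w 0.0111
open 12.82 [0.4738 0.0662 0.0699] along 0.0819 F [ 0.0111 -0.2    -0.3218] Fa -0.18 w 0.0304
up 14.09 [0.4735 0.0659 0.1595] along 0.0817 F [ 0.7981  0.4936 -0.1074] Fa 0.05 w 0.03
away 15.37 [ 0.4001 -0.2493  0.2496] along -0.1593 F [-0.0634  1.0144  0.4712] Fa 0.92 w 0.0301
```

View pics/d1.png

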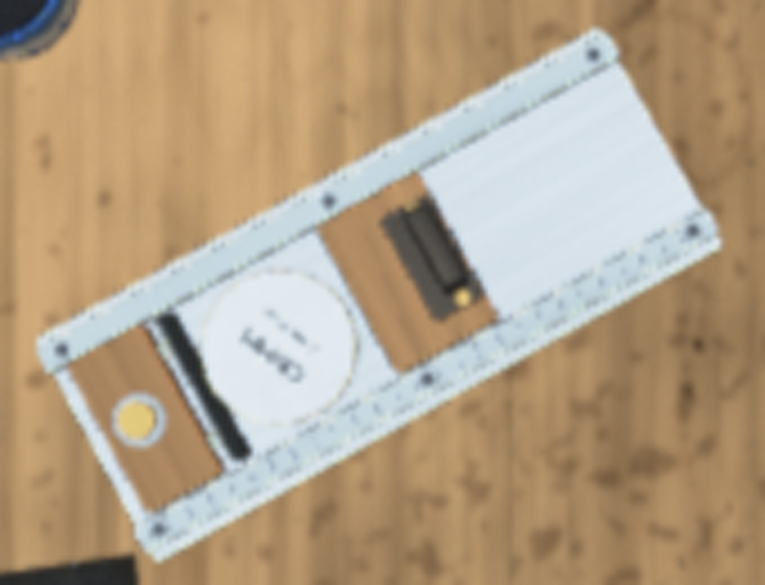

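View pics/d2.png

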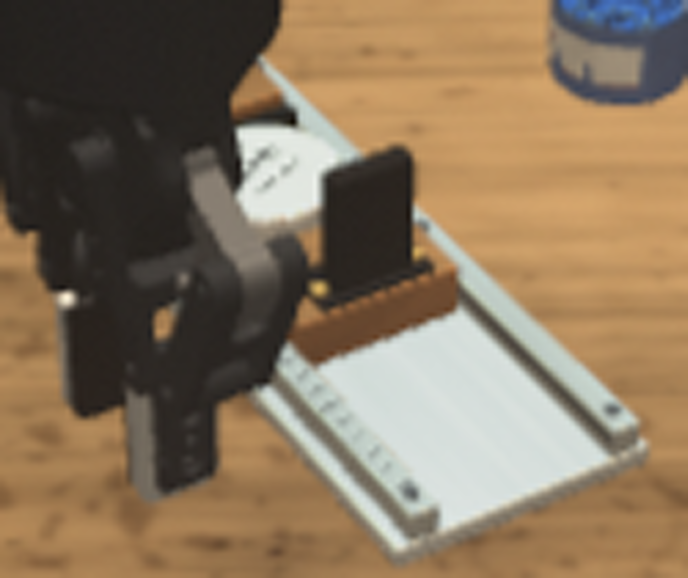

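The tin stands upright at (279,348) in the crop, against the pad. The jaw face passes through (358,303), about 13 px (about 5 mm) clear of the tin's rim. The rest of the crop looks undisturbed, and the robot is clear of the nest.

Run:
```python
from h import *
st();hand_in()
```

```text
15.47 [ 0.4003 -0.249   0.2495] along -0.1591 F [ 0.0148 -0.4903 -0.3681] Fa -0.44 w 0.0299
the job is handed in; nothing more can be done
```

The jaw is set to the round tin with about 5 mm of free play, and I handed the job in at 15.5 s of the 32 s allowed.

- **Nip:** I gripped the jaw by its tab and slid it until the tin met the pad, at about 86.6 mm of travel. I then pressed on to about 6 N above the 2 N drag, which means the pad had given roughly 1 mm. It bottoms at 15 N, so the tin was not crushed.
- **Back-off:** I drew the jaw back to 81.5 mm, released the tab and moved the arm away.
- **Free play:** The arm's position gives about 5 mm. Opening the fingers may have shifted the jaw by up to 0.4 mm, so the range is 4.7 to 5.1 mm. The last top picture gives about 5.5 mm, which agrees within camera accuracy.
- **Final state:** The tin stands upright in the nest and the arm is clear. I steered clear of the other things on the bench, but my last crops covered only the nest, so I did not re-check every bystander.
- **Disagreements:** Jaw travel measured in the pictures came out 2 mm longer than the arm's travel, probably because the jaw shifted slightly as the fingers closed on the tab. This does not affect the free play, which I set relative to the contact point. The side camera's view of the back stop was partly blocked in the last picture.

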